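Sweep heat sinks under the curing hood

TASK

Take the straightedge by its orange handle and sweep the four glued heat sinks together, in one row along its face and without touching them with the fingers, through the slot of the curing hood until all four lie wholly on the pink pad inside. Keep them flat on the bench, do not bump the hood and leave the other things alone. Then stand the straightedge back on its green mat, facing the way it stood at first.

Things in the scene. Friction and masses are not known exactly. Their poses are not given: they have to be found in the camera images.
- hood: Fixed white curing hood, amber clear front screen; 222 mm wide, 115 deep, 211 high. Origin on bench under middle of screen's outer face; x into the hood (to the robot's right), y along screen, z up. Slot under the screen: z 0 to 76 mm, y -105 to 105; back wall at x = 109. Screen solid z 76 to 211: an upright gripper meets it before the sinks reach the pad; one leaning back along the handle clears it
- pad (a point): Centre of the pink rectangle on the bench inside the hood, at x = 52.5 mm, y = 0 in the hood's frame; axes as the hood's. The pad is 55 mm in x (25 to 80 mm behind the screen's outer face) and 180 mm in y, printed flat (no step)
- mat: Fixed dark green parking mat, 90 mm in its x, 200 mm in its y, origin at its centre on the bench, flat (no step). At the start the straightedge stands on it, the axes of both nearly parallel
- edge_face (a point): Straightedge: loose aluminium angle bar standing by itself, about 0.2 kg. Point: centre of its flat pushing face, 13 mm above its underside. x points out of the face (pushing direction), y along it, z up. Face 170 mm long in y (+-85), 26 mm high; behind it a 4 mm thick flange on the bench runs back to x = -60 mm
- edge_grip (a point): Point to grip, on the axis of the straightedge's orange handle, at x = -55.8, y = 0, z = 39.8 mm from edge_face (52.8 above its underside); axes as edge_face. Handle: straight bar 14 mm wide in y, 18 mm thick, rising from the flange, leaning 40 degrees back (to -x), ending 20 mm beyond this point; grip it across y
- sink0_mid (a point): Centre, half-way up, of one of four alike loose black finned heat sinks with copper foot, 22x22 mm, 12 high, 20 to 42 g, standing flat on the bench 50 to 140 mm in front of the hood's screen and within 60 mm to either side of its middle line
- sink1_mid (a point): Centre, half-way up, of one of four alike loose black finned heat sinks with copper foot, 22x22 mm, 12 high, 20 to 42 g, standing flat on the bench 50 to 140 mm in front of the hood's screen and within 60 mm to either side of its middle line
- sink2_mid (a point): Centre, half-way up, of one of four alike loose black finned heat sinks with copper foot, 22x22 mm, 12 high, 20 to 42 g, standing flat on the bench 50 to 140 mm in front of the hood's screen and within 60 mm to either side of its middle line
- sink3_mid (a point): Centre, half-way up, of one of four alike loose black finned heat sinks with copper foot, 22x22 mm, 12 high, 20 to 42 g, standing flat on the bench 50 to 140 mm in front of the hood's screen and within 60 mm to either side of its middle line
- paste_jar: Bystander, to be left alone: round tub of solder paste with a green lid, 45 mm wide, 30 high; origin under its centre
- blue_reel: Bystander, to be left alone: small blue-flanged solder reel standing on end, 33 mm wide, 20 high; origin under its centre
- wick: Bystander, to be left alone: small blue reel of copper wick lying flat, 35x58x8 mm; origin under its centre
- bottle: Bystander, to be left alone: cream dropper bottle, 33 mm wide, 92 high; origin under its centre
- marker: Bystander, to be left alone: white marker pen with a blue cap, 120 mm long, lying flat; origin under its centre
- sink0: The heat sink of sink0_mid; origin under its centre
- sink1: The heat sink of sink1_mid; origin under its centre
- sink2: The heat sink of sink2_mid; origin under its centre
- sink3: The heat sink of sink3_mid; origin under its centre
- straightedge: The straightedge; origin at the middle of the lower edge of its face, axes as edge_face
Things that resemble listed ones, but are neither listed nor needed, are in the scene too. What is shaped like the sink3 but purple is not meant.

How it is judged:
By the outcome, as a careful person would: the job done as asked, in the order asked, and still so for the second after the job is handed in, with the robot touching nothing.
It also fails if it takes over 54 s, if anything falls off the work surface, if the arm or the gripper's body presses on something with over 40 N, if the wrist force passes 120 N, or if a joint passes its speed limit or range.

ROBOT

A 6-joint arm with a two-finger parallel gripper is mounted at the origin on a cart in front of the work surface, level with it; the furniture and walls round the work are solid. World frame = base frame: x ahead of the robot, y to its left, z up, the work surface at z = 0. Lengths are in m, angles in rad, forces in N, time in s.
With the tool pointing down it reaches from about 0.3 to 0.875 m from the base axis. Payload 6.4 kg.
Tool frame: the origin (TCP) lies at the very end of the fingers, on their centre line; the grasp point (between the pads) lies ctrl.pinch_z behind it (ctrl.pinch_z is the distance from the TCP to the grasp point, in m); y points along the fingers, z is the direction in which the jaws open and shut, and the axes are right-handed (so a half turn about y gives the same grasp; the last joint's range is limited). The gripper opens to 85 mm and grips with 20 to 120 N. Pads are 22 mm wide; open, the fingers measure 114 mm over their backs; the gripper's body (76 mm by 85 mm) begins 54 mm behind the grasp point. The pads swing forward as they close: fully open they stand 13 mm farther back than shut.
Start: joints at [-1.375, 0.181, 1.607, -0, 1.354, -0.206], TCP at [0.225, -0.529, 0.231] pointing down, gripper open.
Joint ranges: [-2.99, 2.99], [-0.89, 2.07], [0.3, 2.58], [-1.14, 4.28], [0, 2.63], [-3.12, 3.12]. Speed limits (rad/s): [2.57, 2.57, 3.01, 3.14, 3.14, 3.14].

INTERFACE

Orientations are given as a unit quaternion [w, x, y, z].
In Python, from bench import ctrl gives the robot as it stands.
- The arm moves only by the shell command python3 -m pendant 'ROWS'. ROWS is JSON, one flat list of numbers, 7 for each row, row after row: the shift along the world's x, y, z in m, then the turn, a rotation vector about the world's x, y, z in degrees, then the finger opening in m, from 0 to 0.0854. In form: [tx, ty, tz, rx, ry, rz, hand, tx, ty, tz, rx, ry, rz, hand, ...]. A call has 1 to 12 rows; each row shifts and turns the commanded pose from where the row before left it; what a row does not reach is not made up. A row lasts 1/8 s, in which the tool goes at most 62.5 mm and 10.7 degrees, less where a joint would pass 70% of its speed; a pose out of reach is approached as far as the arm can. A call with a gripper value outside its range is refused whole. The fingers move at their own pace and stop on an object; the grip force is fixed at half the most. Time passes only in rows, so rows that do not move let the fingers close. It gives the time, the measured TCP pose, the force and the opening at its end, in the units of the state.
- ctrl.get_obs(): the state, without advancing time (a new reading comes with each control period).
- ctrl.camera(name): name is "scene" or "top" or "wrist"; returns the picture (400x640x3 uint8, red, green, blue); there is no depth.
- ctrl.camera_info(name): a dict with "fx", "fy", "cx", "cy" (pixels), "k1" (the pictures are not rectified: a ray, as slopes to the right and down, at radius r is drawn at 1 + k1 r^2 times it, then the intrinsics apply), "origin" and "rotation" of the camera in the world; the wrist camera has in their place "tool_from_camera" (4x4, takes a point from camera to tool coordinates, whose origin is the TCP and whose axes are the tool frame's). Camera axes: x right, y down, z forward; pixel columns grow to the right and rows downward; lengths in m; the calibration is good to about 2 mm. A picture is of the moment at which its call begins: read the wrist's pose just before it. camera_info takes no time and is no camera call.
- ctrl.hand_in(): hands the job in, once; it reports no verdict.
Trained networks look in the newest picture that a camera, given by its name, has taken for a name from the list of things; names that differ only in an ending like _2 or _b are one class to them, and where a whole thing is asked for, a point or a joint stands for the part that bears it (a point fixed in the world has none). Each returns a list of dicts, best first, with "score" (0 to 1); they miss things now and then, are a little off and sometimes report something else, mostly with a low value. They report only what shows in the picture. A call takes as long as a camera call. They do not tell look-alikes from the thing itself.
- ctrl.silhouettes(target, camera): "mask" (400x640 bool, what is visible of it) and "bbox" ([left, top, right, bottom] in pixels, round what is visible of it).
The state is a dict: "time_s": time; "q": joint angles; "dq": joint speeds; "joint_efforts": joint torques, N m; "eef_pos": TCP position; "eef_rot": TCP orientation; "wrist_force": force on the tool from outside, world axes, zero at the start; "torque": the same for the moment, N m; "opening": opening from 0.0 (shut) to 1.0 (fully open).
Only numpy, scipy, OpenCV 4.12 (cv2) and the standard library are available. Lean on these libraries where they do the work, as an engineer would, in place of code of your own. Each camera call takes 0.05 s, during which the arm holds its last target.

## Working session

There is one attempt and no reset: what is moved stays moved. The work goes in short steps, Python scripts to look and compute and a shell command to move; the robot and the scene stay as the last step left them, time stands still between calls to the robot, and variables do not carry over. Pictures are saved under pics/ and viewed, and the job is handed in when it is done.

```bash
ls; mkdir -p pics
python3 - <<'E'
from bench import ctrl
import cv2
print(ctrl.get_obs(), ctrl.pinch_z)
for n in("scene","top","wrist"):
    im=ctrl.camera(n); cv2.imwrite(f"pics/a_{n}.png",im[:,:,::-1]); print(n,ctrl.camera_info(n))
E
```

```text
pics
{'time_s': 0.0, 'q': array([-1.37531079e+00,  1.81532263e-01,  1.60800008e+00, -9.98110177e-06,
        1.35378708e+00, -2.06322010e-01]), 'dq': array([ 0.00163936,  0.00094395, -0.00067209, -0.00121719,  0.00037225,
       -0.00067349]), 'joint_efforts': array([ 3.86422953e-04, -4.44872725e+01, -3.51335549e+01, -1.88787812e-04,
        9.09669092e-03, -1.62850000e-05]), 'eef_pos': array([ 0.22476596, -0.52865811,  0.23039291]), 'eef_rot': array([ 0.14110726, -0.14110753,  0.69349458, -0.69227355]), 'wrist_force': array([ 0.97594723, -0.57824473, -0.14083512]), 'torque': array([-0.02721299,  0.0522305 , -0.01811153]), 'opening': 0.9998023241554277} 0.0187
scene {'fx': 509.5556086010255, 'fy': 509.5556086010255, 'cx': 312.98865532558347, 'cy': 192.91105650932218, 'k1': -0.11511394817526201, 'origin': array([-0.12295384, -0.50680897,  0.5293041 ]), 'rotation': array([-0.42654893,  0.77074177, -0.4087669 ,  0.23858492])}
top {'fx': 475.0357582111215, 'fy': 475.0357582111215, 'cx': 323.68148900053967, 'cy': 199.97194794134504, 'k1': 0.012075643073107697, 'origin': array([ 0.49794147, -0.05747765,  0.92766445]), 'rotation': array([ 0.01153136, -0.70210104,  0.71190521, -0.01058932])}
wrist {'fx': 356.43762961862205, 'fy': 356.43762961862205, 'cx': 314.96366211879456, 'cy': 202.09886743259705, 'k1': -0.0214134582272407, 'tool_from_camera': array([[ 1.27128109e-03,  9.48750264e-01,  3.16024241e-01,
        -8.06798952e-02],
       [ 3.41102267e-04, -3.16024889e-01,  9.48750838e-01,
        -1.43135914e-01],
       [ 9.99999134e-01, -1.09833242e-03, -7.25377333e-04,
         2.67087102e-04],
       [ 0.00000000e+00,  0.00000000e+00,  0.00000000e+00,
         1.00000000e+00]])}
```

View pics/a_scene.png

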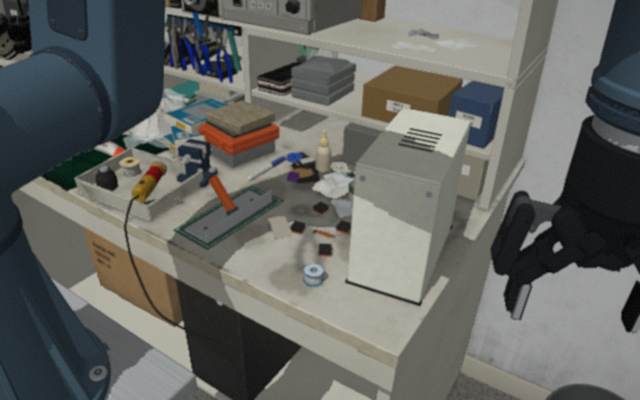

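View pics/a_top.png

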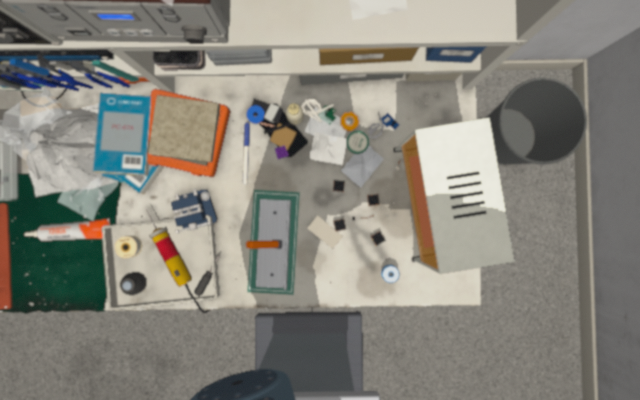

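View pics/a_wrist.png

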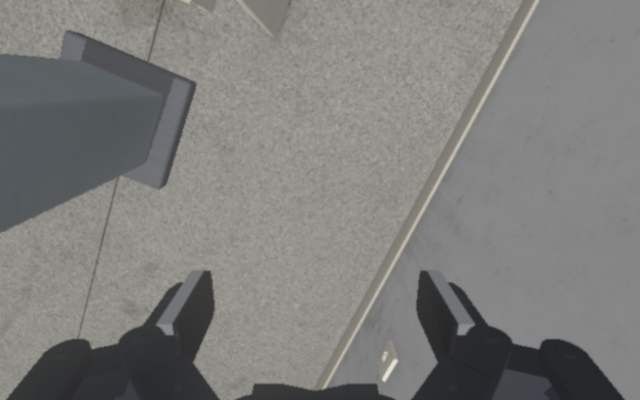

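```bash
cat > h.py <<'E'
import numpy as np, cv2
from scipy.spatial.transform import Rotation as R
from bench import ctrl
def rot(q): return R.from_quat([q[1],q[2],q[3],q[0]]).as_matrix()
def cam(n,obs=None):
    i=ctrl.camera_info(n)
    if n=="wrist":
        obs=obs or ctrl.get_obs(); T=np.eye(4);T[:3,:3]=rot(obs["eef_rot"]);T[:3,3]=obs["eef_pos"]
        T=T@i["tool_from_camera"]; return i,T[:3,:3],T[:3,3]
    r=i["rotation"]; r=rot(r) if np.size(r)==4 else np.array(r)
    return i,r,np.array(i["origin"])
def unproj(c,px,z):
    i,r,o=c; px=np.atleast_2d(px).astype(float)
    d=np.stack([(px[:,0]-i["cx"])/i["fx"],(px[:,1]-i["cy"])/i["fy"]],1); u=d.copy()
    for _ in range(20): u=d/(1+i["k1"]*(u**2).sum(1,keepdims=True))
    w=np.c_[u,np.ones(len(u))]@r.T
    return o+w*((z-o[2])/w[:,2])[:,None]
def proj(c,P):
    i,r,o=c; p=(np.atleast_2d(P)-o)@r; u=p[:,:2]/p[:,2:]
    u=u*(1+i["k1"]*(u**2).sum(1,keepdims=True))
    return u*[i["fx"],i["fy"]]+[i["cx"],i["cy"]]
E
python3 - <<'E'
from h import *
c=cam("top")
print(c[1])
ctrl.camera("top")
Z=dict(hood=.211,mat=0,edge_face=0.026,edge_grip=.05,sink0_mid=.012,paste_jar=.03,blue_reel=.02,wick=.008,bottle=.09,marker=.012,straightedge=.004)
for n,z in Z.items():
    for s in ctrl.silhouettes(n,"top")[:6]:
        m=s["mask"].astype(np.uint8); pts=np.argwhere(m)[:,::-1]
        if len(pts)<4: continue
        rc=cv2.minAreaRect(pts.astype(np.float32)); box=unproj(c,cv2.boxPoints(rc),z)
        e=[np.linalg.norm(box[1]-box[0]),np.linalg.norm(box[2]-box[1])]
        print(n,round(s["score"],2),np.array(s["bbox"]).round(),"c",box.mean(0)[:2].round(4),"size",np.round(e,3),"dir01",np.round(np.degrees(np.arctan2(*(box[1]-box[0])[[1,0]])),1))
E
python3 -c "
import cv2
a=cv2.imread('pics/a_top.png')[90:310,220:520]
cv2.imwrite('pics/a_crop.png',cv2.resize(a,None,fx=2.6,fy=2.6,interpolation=cv2.INTER_CUBIC))"
```

```text
[[-0.01384232 -0.99941455  0.03128802]
 [-0.99990299  0.01388399  0.00111518]
 [-0.00154893 -0.03126955 -0.99950979]]
hood 0.92 [393. 118. 512. 273.] c [ 0.5227 -0.2504] size [0.154 0.224] dir01 -81.3
hood 0.55 [371. 235. 384. 248.] c [ 0.4626 -0.1366] size [0.018 0.018] dir01 -64.3
mat 0.93 [249. 191. 296. 295.] c [0.4482 0.0443] size [0.204 0.096] dir01 -3.7
edge_face 0.59 [248. 198. 287. 288.] c [0.446  0.0509] size [0.166 0.078] dir01 -3.3
edge_face 0.5 [394. 119. 512. 277.] c [ 0.5286 -0.3015] size [0.193 0.28 ] dir01 -81.6
edge_grip 0.92 [248. 203. 292. 290.] c [0.4467 0.048 ] size [0.161 0.076] dir01 -3.1
paste_jar 0.78 [346. 132. 370. 151.] c [ 0.6362 -0.1212] size [0.042 0.044] dir01 -90.8
blue_reel 0.44 [248. 106. 273. 125.] c [0.6863 0.0687] size [0.034 0.053] dir01 -59.6
wick 0.64 [246. 105. 274. 127.] c [0.6941 0.064 ] size [0.035 0.059] dir01 -12.4
bottle 0.69 [285. 103. 304. 125.] c [ 0.6792 -0.0069] size [0.03  0.036] dir01 -90.8
marker 0.69 [241. 120. 253. 185.] c [0.6187 0.093 ] size [0.119 0.01 ] dir01 -2.4
marker 0.6 [248. 199. 288. 288.] c [0.4464 0.0534] size [0.172 0.082] dir01 -3.0
straightedge 0.73 [247. 201. 288. 288.] c [0.4452 0.0543] size [0.172 0.082] dir01 -3.1
```

View pics/a_crop.png

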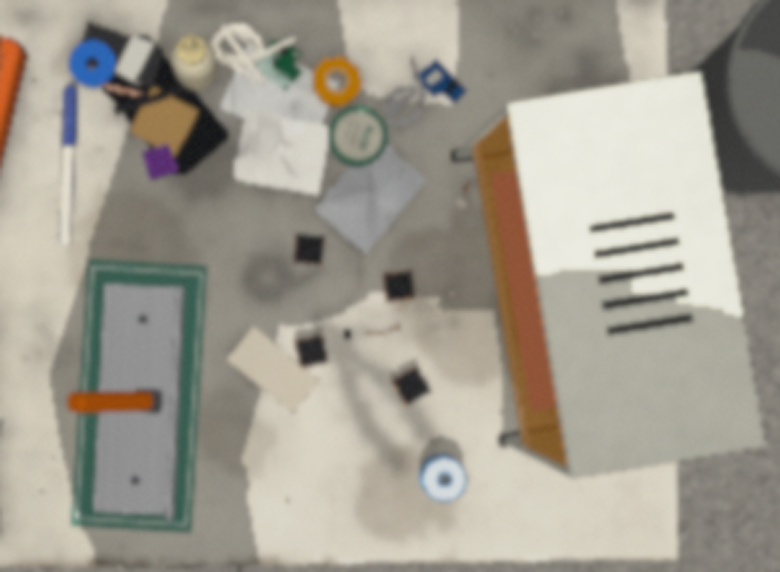

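```bash
python3 -c "
import cv2
a=cv2.imread('pics/a_top.png')
def cr(im,x0,y0,x1,y1,f,n):
    cv2.imwrite('pics/'+n,cv2.resize(im[y0:y1,x0:x1],None,fx=f,fy=f,interpolation=cv2.INTER_CUBIC))
cr(a,390,110,520,280,3.5,'b1.png'); cr(a,235,180,405,300,4.5,'b2.png')
s=cv2.imread('pics/a_scene.png'); cr(s,230,100,480,310,3,'b3.png')"
```

```text
(no output)
```

View pics/b1.png

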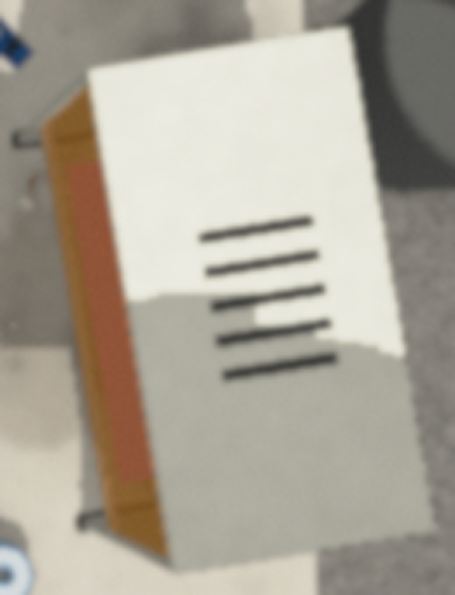

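View pics/b2.png

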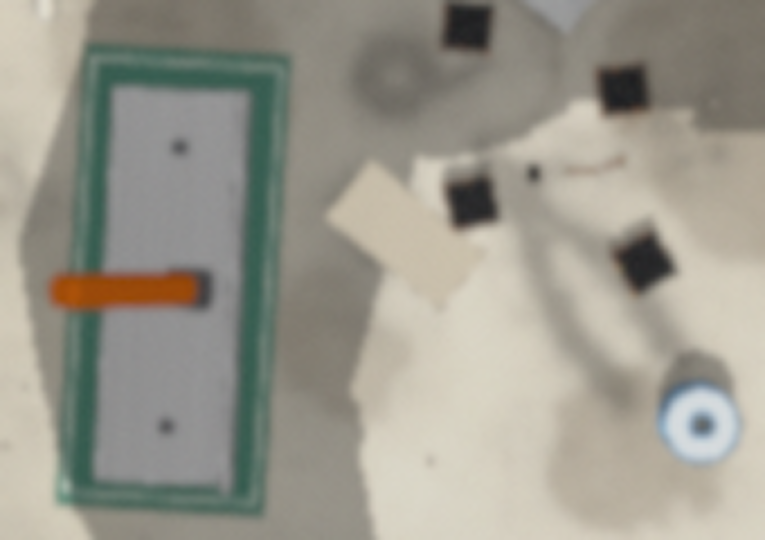

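View pics/b3.png

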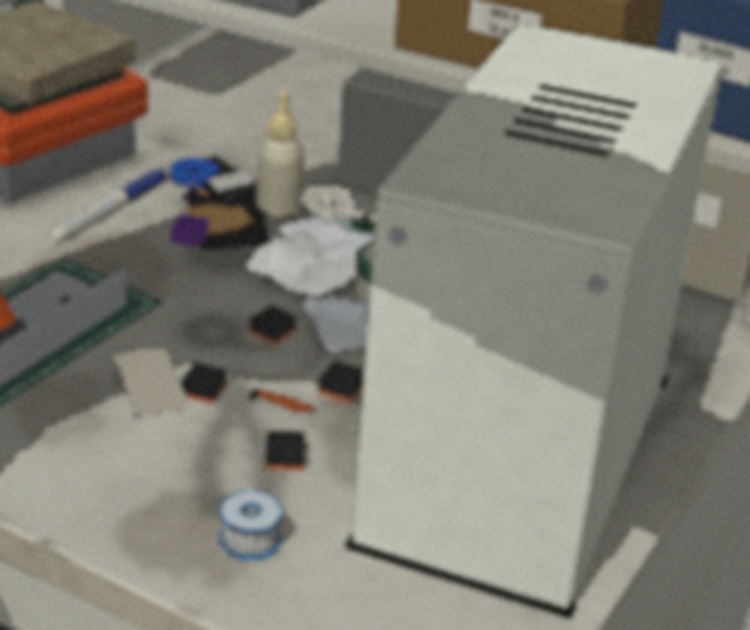

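```bash
cat > fit.py <<'E'
from h import *
from scipy.optimize import least_squares
ct=cam("top"); cs=cam("scene")
obs=[(ct,[0,.111,.211],(415.7,130)),(ct,[.115,.111,.211],(490,118)),(ct,[.115,-.111,.211],(513.7,261.4)),(ct,[0,-.111,.211],(439.1,272.9)),
(ct,[0,.111,.076],(402,146.6)),(ct,[0,-.111,.076],(421.4,260.9)),
(cs,[0,-.111,0],(346,281)),(cs,[.115,-.111,0],(420.7,303.3))]
def tr(p,P):
    c,s=np.cos(p[2]),np.sin(p[2]); P=np.atleast_2d(P)
    return np.c_[p[0]+c*P[:,0]-s*P[:,1],p[1]+s*P[:,0]+c*P[:,1],P[:,2]]
f=lambda p:np.concatenate([(proj(c,tr(p,P))-q)[0] for c,P,q in obs])
if __name__=="__main__":
    r=least_squares(f,[.5,-.2,np.radians(-81)],loss="soft_l1")
    p=r.x; print(p,np.degrees(p[2])); print(f(p).reshape(-1,2).round(1))
    print("pad px",proj(ct,tr(p,[[.025,.09,0],[.025,-.09,0],[0,.111,0],[0,-.111,0]])))
    c,s=np.cos(p[2]),np.sin(p[2])
    def hf(w): d=w[:,:2]-p[:2]; return np.c_[c*d[:,0]+s*d[:,1],-s*d[:,0]+c*d[:,1]]
    B=lambda x,y,k,ox,oy:(x/k+ox,y/k+oy)
    S=[B(467,27,4.5,235,180),B(623,88,4.5,235,180),B(470,201,4.5,235,180),B(644,260,4.5,235,180)]
    w=unproj(ct,S,.012); print("sinks",w.round(4),hf(w).round(4))
    w=unproj(ct,[B(701,422,4.5,235,180),(358,142)],.03); print("whitereel@.03, jar",w.round(4),hf(w).round(4))
    m=unproj(ct,[B(90,45,4.5,235,180),B(289,57,4.5,235,180),B(263,514,4.5,235,180),B(58,502,4.5,235,180)],0)
    print("mat",m.round(4),m.mean(0),np.linalg.norm(np.diff(m,axis=0),axis=1)); d=(m[2]-m[1]+m[3]-m[0]);print("mat yaw",np.degrees(np.arctan2(-d[1],-d[0]))-90)
    # bar: flange rear edge corners (z=.004), face top (z=.026)
    e=unproj(ct,[B(109,86,4.5,235,180),B(93,485,4.5,235,180)],.004); g=unproj(ct,[B(251,90,4.5,235,180),B(233,492,4.5,235,180)],.026)
    print("bar rear",e.round(4),"front top",g.round(4)); 
    for a in(e,g): d=a[0]-a[1]; print(np.linalg.norm(d),np.degrees(np.arctan2(d[1],d[0]))-90)
    print(unproj(ct,[B(205,289,4.5,235,180),B(190,289,4.5,235,180),B(52,291,4.5,235,180)],.004).round(4))
    print(unproj(ct,[B(52,291,4.5,235,180)],.068).round(4))
E
python3 fit.py
```

```text
[ 0.51789518 -0.21281185 -1.42857308] -81.8512083656548
[[-0.3 -2.2]
 [ 0.4 -2. ]
 [ 1.4 -0. ]
 [ 0.2  0.3]
 [-1.  -5. ]
 [-0.4  3. ]
 [-0.1  2.8]
 [-2.8  3.4]]
pad px [[409.07106147 156.13069727]
 [423.98093843 247.19406783]
 [394.7416305  147.56111013]
 [413.03434409 259.89206917]]
sinks [[ 0.5532 -0.086   0.012 ]
 [ 0.5261 -0.1524  0.012 ]
 [ 0.4786 -0.0861  0.012 ]
 [ 0.4524 -0.1601  0.012 ]] [[-0.1206  0.0529]
 [-0.0586  0.0167]
 [-0.131  -0.0209]
 [-0.0615 -0.0573]]
whitereel@.03, jar [[ 0.3855 -0.1807  0.03  ]
 [ 0.6352 -0.1231  0.03  ]] [[-0.0506 -0.1265]
 [-0.0722  0.1288]]
mat [[ 0.5483  0.0775  0.    ]
 [ 0.5419 -0.0088  0.    ]
 [ 0.3448  0.0048  0.    ]
 [ 0.3512  0.0931  0.    ]] [0.44656322 0.04165364 0.        ] [0.08661702 0.19760773 0.08858396]
mat yaw -94.23280170487817
bar rear [[0.5303 0.0689 0.004 ]
 [0.3589 0.0774 0.004 ]] front top [[0.527  0.006  0.026 ]
 [0.3584 0.0155 0.026 ]]
0.17162488604542203 -92.82777900029858
0.16882402865555687 -93.22276904100426
[[0.4422 0.0284 0.004 ]
 [0.4422 0.0348 0.004 ]
 [0.4422 0.0943 0.004 ]]
[[0.4461 0.0838 0.068 ]]
```

```bash
cat > go.py <<'E'
from h import *
def target(grip,yaw,flip,lean=40):
    y=np.radians(yaw); X=np.array([np.cos(y),np.sin(y),0]); Y=np.array([-np.sin(y),np.cos(y),0]); l=np.radians(lean)
    d=np.sin(l)*X+np.array([0,0,-np.cos(l)])
    z=Y*flip; x=np.cross(d,z)
    return np.array(grip)+ctrl.pinch_z*d, np.c_[x,d,z]
def delta(tp,tR,o=None):
    o=o or ctrl.get_obs(); R0=rot(o["eef_rot"])
    return tp-o["eef_pos"], np.degrees(R.from_matrix(tR@R0.T).as_rotvec())
E
python3 - <<'E'
from go import *
o=ctrl.get_obs(); print(o["time_s"],rot(o["eef_rot"]).round(3))
for f in(1,-1):
    p,T=target([.4449,.0677,.0528],-93,f); print(f,T.round(2),[a.round(4) for a in delta(p,T)])
E
```

```text
0.75 [[-0.92  -0.     0.391]
 [-0.391 -0.    -0.92 ]
 [ 0.    -1.     0.   ]]
1 [[-0.04 -0.03  1.  ]
 [-0.76 -0.64 -0.05]
 [ 0.64 -0.77  0.  ]] [array([ 0.2194,  0.5849, -0.1928]), array([-34.474 ,  24.1308,  61.2505])]
-1 [[ 0.04 -0.03 -1.  ]
 [ 0.76 -0.64  0.05]
 [-0.64 -0.77 -0.  ]] [array([ 0.2194,  0.5849, -0.1928]), array([ -27.2019,  -38.8631, -110.5385])]
```

Run:
```python
import cv2
s=cv2.imread('pics/a_scene.png'); a=cv2.imread('pics/a_top.png')
A=cv2.resize(s[100:250,70:300],None,fx=3.4,fy=3.4,interpolation=cv2.INTER_CUBIC);cv2.imwrite('pics/c1.png',A)
A=cv2.resize(a[170:320,95:300],None,fx=3.6,fy=3.6,interpolation=cv2.INTER_CUBIC);cv2.imwrite('pics/c2.png',A)
```

```text
(no output)
```

View pics/c1.png

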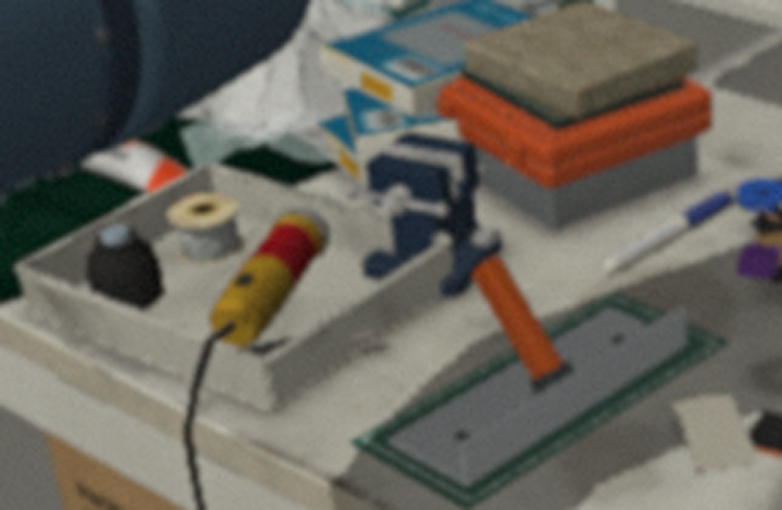

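View pics/c2.png

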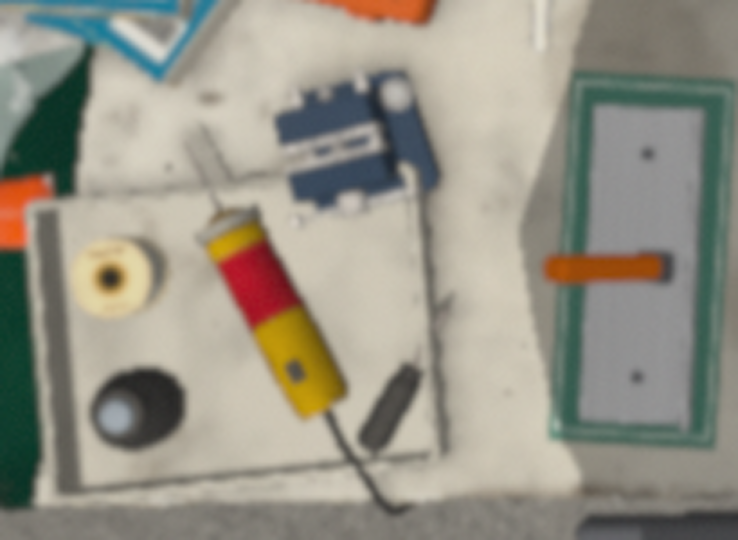

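Run:
```python
from h import *
ct,cs=cam("top"),cam("scene")
for z in(.03,.05,.07,.09,.11):
    print(z, unproj(ct,[(202,191),(210,222),(216.6,221),(172,202)],z)[:,:2].round(3).tolist(), "scene",unproj(cs,[(208.8,144),(205,177)],z)[:,:2].round(3).tolist())
```

```text
0.03 [[0.546, 0.173], [0.487, 0.159], [0.489, 0.146], [0.526, 0.23]] scene [[0.602, 0.239], [0.489, 0.142]]
0.05 [[0.545, 0.168], [0.488, 0.154], [0.489, 0.142], [0.526, 0.224]] scene [[0.573, 0.209], [0.464, 0.116]]
0.07 [[0.544, 0.163], [0.488, 0.149], [0.49, 0.137], [0.525, 0.217]] scene [[0.544, 0.179], [0.44, 0.09]]
0.09 [[0.543, 0.158], [0.488, 0.144], [0.49, 0.133], [0.524, 0.211]] scene [[0.515, 0.149], [0.415, 0.064]]
0.11 [[0.542, 0.153], [0.488, 0.139], [0.49, 0.128], [0.524, 0.204]] scene [[0.486, 0.12], [0.391, 0.038]]
```

```bash
python3 -m pendant '[0.0123,0.0357,0.04,-1.915,1.34,3.403,0.085, 0.0123,0.0357,0.04,-1.915,1.34,3.403,0.085, 0.0123,0.0357,0.04,-1.915,1.34,3.403,0.085, 0.0123,0.0357,0,-1.915,1.34,3.403,0.085, 0.0123,0.0357,0,-1.915,1.34,3.403,0.085, 0.0123,0.0357,0,-1.915,1.34,3.403,0.085, 0.0123,0.0357,0,-1.915,1.34,3.403,0.085, 0.0123,0.0357,0,-1.915,1.34,3.403,0.085, 0.0123,0.0357,0,-1.915,1.34,3.403,0.085, 0.0123,0.0357,0,-1.915,1.34,3.403,0.085, 0.0123,0.0357,0,-1.915,1.34,3.403,0.085]'
python3 - <<'E'
from go import *
im=ctrl.camera("wrist"); cv2.imwrite("pics/d.png",im[:,:,::-1])
o=ctrl.get_obs(); print(o["eef_pos"],o["q"].round(2)); p,T=target([.4449,.0677,.0528],-93,1); print(delta(p-.09*T[:,1],T))
E
```

```text
time_s: 2.12
eef_pos: [0.3605, -0.1353, 0.3516]
eef_rot: [-0.239, 0.463, -0.487, 0.701]
wrist_force: [1.0, -0.5, 0.3]
opening: 0.995
[ 0.36133486 -0.13131837  0.35087902] [-0.3  -0.31  1.89 -0.44  1.55  0.2 ]
(array([ 0.08596374,  0.24478632, -0.24346005]), array([-13.47196298,   9.31682389,  23.34283516]))
```

View pics/d.png

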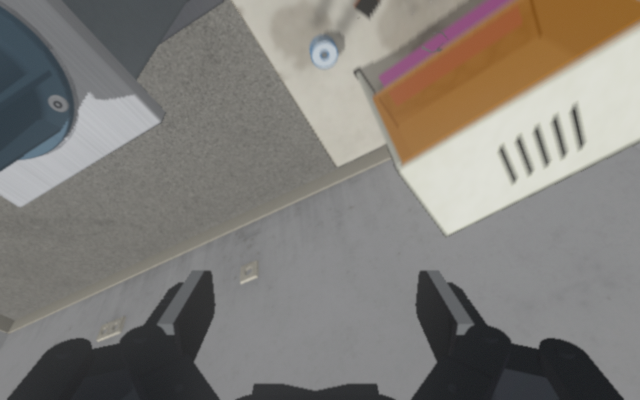

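```bash
python3 -m pendant '[0.0107,0.0306,-0.0304,-1.68,1.165,2.92,0.085, 0.0107,0.0306,-0.0304,-1.68,1.165,2.92,0.085, 0.0107,0.0306,-0.0304,-1.68,1.165,2.92,0.085, 0.0107,0.0306,-0.0304,-1.68,1.165,2.92,0.085, 0.0107,0.0306,-0.0304,-1.68,1.165,2.92,0.085, 0.0107,0.0306,-0.0304,-1.68,1.165,2.92,0.085, 0.0107,0.0306,-0.0304,-1.68,1.165,2.92,0.085, 0.0107,0.0306,-0.0304,-1.68,1.165,2.92,0.085, 0,0,0,0,0,0,0.085]'
python3 - <<'E'
from go import *
o=ctrl.get_obs(); im=ctrl.camera("wrist"); cv2.imwrite("pics/e.png",im[:,:,::-1])
print(o["eef_pos"],o["q"].round(2)); p,T=target([.4449,.0677,.0528],-93,1); print(delta(p-.09*T[:,1],T,o))
c=cam("wrist",o)
y=np.radians(-93);X=np.array([np.cos(y),np.sin(y),0]);Y=np.array([-np.sin(y),np.cos(y),0]);F=np.array([.442,.012,0])
P=[F+a*X+b*Y+np.array([0,0,z]) for a,b,z in[(0,.085,.026),(0,-.085,.026),(-.06,.085,.004),(-.06,-.085,.004),(-.0558,0,.0528)]]
print(proj(c,P).round(1))
E
```

```text
time_s: 3.3
eef_pos: [0.4443, 0.1093, 0.1048]
eef_rot: [-0.279, 0.634, -0.317, 0.648]
wrist_force: [-0.9, -0.3, 0.5]
opening: 0.998
[0.44429189 0.10925111 0.1047584 ] [ 0.39  0.4   1.78 -0.64  1.36  0.72]
(array([0.0030067 , 0.00421684, 0.00266057]), array([ 0.1400459 , -0.23355533,  0.28760541]))
[[426.8 220.7]
 [214.4 220.6]
 [444.4 151. ]
 [197.9 151.2]
 [321.2 215.9]]
```

View pics/e.png

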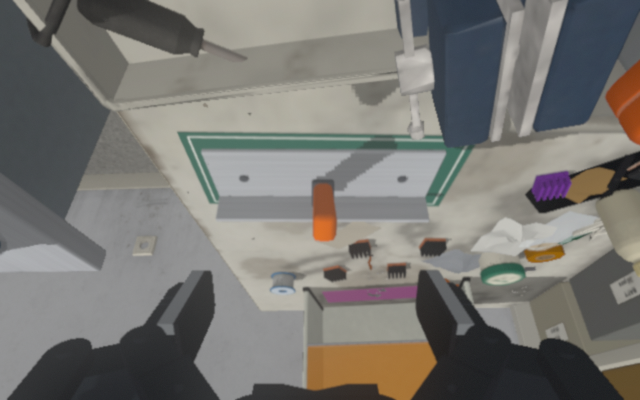

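```bash
python3 -m pendant '[0,-0.0107,-0.01325,0.14,-0.23,0.29,0.085, 0,-0.0107,-0.01325,0,0,0,0.085, 0,-0.0107,-0.01325,0,0,0,0.085, 0,-0.0107,-0.01325,0,0,0,0.085, 0,-0.0107,-0.01325,0,0,0,0.085, 0,0,0,0,0,0,0.085, 0,0,0,0,0,0,0.085]'
python3 - <<'E'
from go import *
o=ctrl.get_obs(); im=ctrl.camera("wrist"); cv2.imwrite("pics/f.png",im[:,:,::-1])
print(o["eef_pos"],o["wrist_force"]); p,T=target([.4449,.0677,.0528],-93,1); print(delta(p,T,o))
print(proj(cam("wrist",o),[[.4449,.0677,.0528]]))
E
```

```text
time_s: 4.22
eef_pos: [0.446, 0.0548, 0.0419]
eef_rot: [-0.283, 0.63, -0.316, 0.651]
wrist_force: [-1.0, 0.3, 1.2]
opening: 0.999
[0.44597478 0.05482707 0.04191814] [-1.03055701  0.30526575  1.23095501]
(array([-0.00170387,  0.00086927, -0.00344317]), array([-0.09783983,  0.36197261,  0.15766051]))
[[312.18549071 285.78536342]]
```

View pics/f.png

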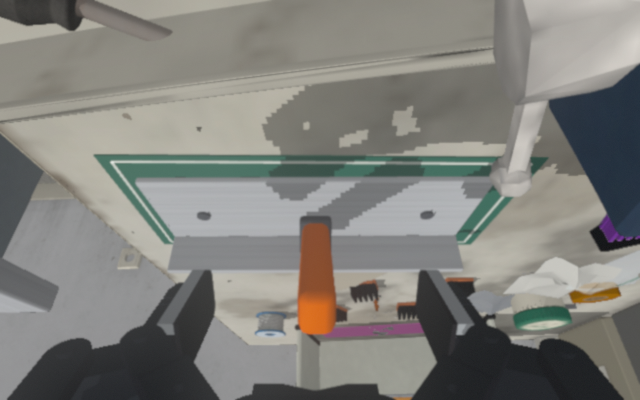

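```bash
python3 -m pendant '[-0.001,0,-0.002,0,0,0,0.085,0,0,0,0,0,0,0, 0,0,0,0,0,0,0, 0,0,0,0,0,0,0, 0,0,0,0,0,0,0, 0,0,0,0,0,0,0, 0,0,0,0,0,0,0]'
python3 - <<'E'
from go import *
o=ctrl.get_obs(); im=ctrl.camera("wrist"); cv2.imwrite("pics/g.png",im[:,:,::-1]); t=ctrl.camera("top");cv2.imwrite("pics/gt.png",t[:,:,::-1])
print(o["eef_pos"],o["wrist_force"],o["torque"],o["opening"]*.0854); p,T=target([.4449,.0677,.0528],-93,1); print(delta(p,T,o))
E
```

```text
time_s: 5.15
eef_pos: [0.445, 0.0548, 0.04]
eef_rot: [-0.283, 0.63, -0.316, 0.651]
wrist_force: [1.1, 0.1, 1.6]
opening: 0.156
[0.44504283 0.05478747 0.04002837] [1.10449447 0.12784234 1.62419178] [0.24355996 0.15746788 0.08905435] 0.013289938464948404
(array([-0.00077191,  0.00090887, -0.0015534 ]), array([-0.09626165,  0.37618569,  0.13788235]))
```

View pics/g.png

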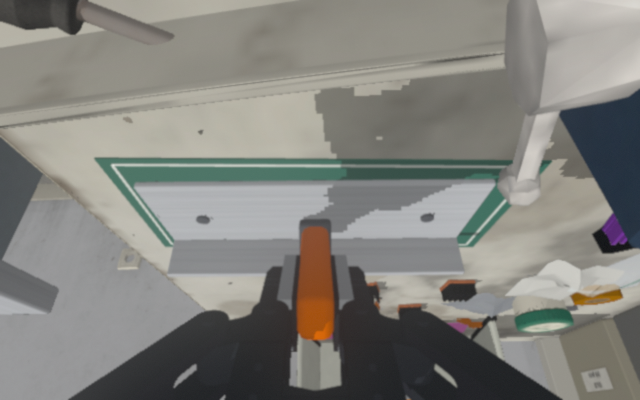

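Run:
```python
from go import *
from scipy.optimize import least_squares
o=ctrl.get_obs(); c=cam("wrist",o)
loc=np.array([[-.06,-.085,.004],[-.06,.085,.004],[0,-.085,.026],[0,.085,.026]]); q=np.array([[136,183],[497,181],[168,272],[463,271]])
def f(p):
    cc,s=np.cos(p[2]),np.sin(p[2]); return (proj(c,np.c_[p[0]+cc*loc[:,0]-s*loc[:,1],p[1]+s*loc[:,0]+cc*loc[:,1],loc[:,2]])-q).ravel()
r=least_squares(f,[.442,.012,-1.62]); print(r.x,np.degrees(r.x[2]),f(r.x).round(1))
m=unproj(c,[[96,158],[549,160]],0); print(m, np.degrees(np.arctan2(*(m[1]-m[0])[[1,0]]))-90,np.linalg.norm(m[1]-m[0]))
print(np.degrees(R.from_matrix(rot(o["eef_rot"])).as_euler('ZYX')), rot(o["eef_rot"]).round(4))
```

```text
[ 0.44294758  0.01300151 -1.63108906] -93.45451909092918 [-3.1  0.6  2.5  1.5 -0.1  2.9  0.9  2.5]
[[0.35124939 0.09252199 0.        ]
 [0.55036167 0.07838018 0.        ]] -94.06256883276517 0.1996138558042463
[-93.44913661 -39.88441219 -89.51738728] [[-0.0462 -0.0302  0.9985]
 [-0.7659 -0.6406 -0.0548]
 [ 0.6412 -0.7673  0.0065]]
```

Run:
```python
import cv2
a=cv2.imread('pics/e.png')
cv2.imwrite('pics/e2.png',cv2.resize(a[225:355,260:490],None,fx=3.4,fy=3.4,interpolation=cv2.INTER_CUBIC))
```

```text
(no output)
```

View pics/e2.png

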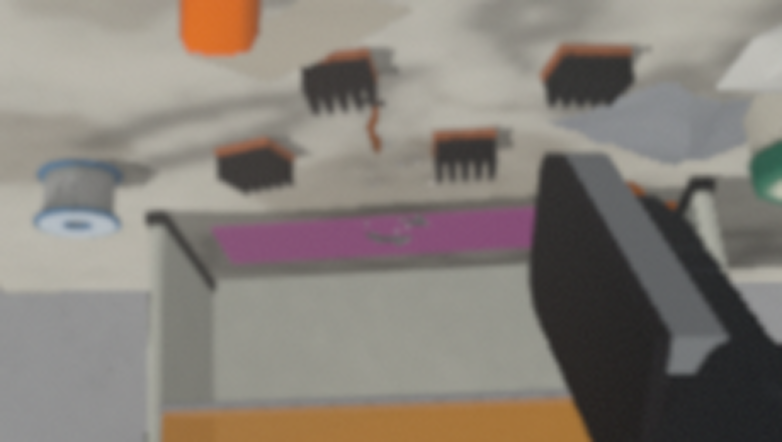

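Run:
```python
from go import *
import fit
from scipy.optimize import least_squares
o=dict(eef_pos=np.array([0.44429189,0.10925111,0.1047584]),eef_rot=np.array([-0.279,0.634,-0.317,0.648])/np.linalg.norm([-0.279,0.634,-0.317,0.648]))
c=cam("wrist",o)
K=lambda x,y:(x/3.4+260,y/3.4+225)
new=[(c,[.025,-.09,0],K(212,229)),(c,[.08,-.09,0],K(233,263)),(c,[0,-.111,0],K(148,215)),(c,[0,.111,0],K(713,182)),(c,[.109,-.105,0],K(213,287))]
for L in (new,fit.obs[:4],fit.obs+new):
    f=lambda p:np.concatenate([(proj(k,fit.tr(p,P))-q)[0] for k,P,q in L])
    r=least_squares(f,[.518,-.213,-1.43],loss="soft_l1"); print(r.x.round(4),np.degrees(r.x[2]),f(r.x).reshape(-1,2).round(1).tolist())
```

```text
[ 0.5186 -0.2221 -1.4322] -82.06182946939708 [[0.2, -0.0], [0.0, 0.2], [1.5, -0.3], [-2.8, -0.4], [-0.0, -1.7]]
[ 0.5166 -0.2122 -1.4306] -81.96721682892439 [[-0.6, -1.3], [0.2, -1.0], [0.9, 1.0], [-0.4, 1.2]]
[ 0.5182 -0.2132 -1.4277] -81.80063618683327 [[-0.2, -2.3], [0.6, -2.2], [1.7, -0.3], [0.5, 0.1], [-0.9, -5.2], [-0.2, 2.9], [0.3, 2.8], [-2.5, 3.4], [-0.3, -1.8], [-0.1, -1.3], [0.8, -2.2], [-1.0, -2.8], [-0.2, -3.1]]
```

```bash
python3 -m pendant '[0,0,0.0075,0,0,0,0, 0,-0.005,0.0075,0,0,0,0, 0.0039,-0.0106,0,0,0,1.883,0, 0.007,-0.0106,0,0,0,1.883,0, 0.007,-0.0106,0,0,0,1.883,0, 0.007,-0.0106,0,0,0,1.883,0, 0.007,-0.0106,0,0,0,1.883,0, 0.007,0,0,0,0,1.883,0, 0,0,0,0,0,0,0]'
python3 - <<'E'
from go import *
o=ctrl.get_obs(); im=ctrl.camera("wrist"); cv2.imwrite("pics/h.png",im[:,:,::-1]); t=ctrl.camera("top");cv2.imwrite("pics/ht.png",cv2.resize(t[90:310,220:520,::-1],None,fx=2.6,fy=2.6))
t=ctrl.camera("scene");cv2.imwrite("pics/hs.png",cv2.resize(t[100:310,230:480,::-1],None,fx=3,fy=3))
print(o["eef_pos"],o["wrist_force"],o["torque"],o["opening"]*.0854,rot(o["eef_rot"]).round(3))
E
```

```text
time_s: 6.38
eef_pos: [0.484, -0.0032, 0.0549]
eef_rot: [-0.346, 0.658, -0.252, 0.62]
wrist_force: [-0.2, -0.2, -2.5]
opening: 0.156
[ 0.4839705  -0.00323903  0.05488098] [-0.1584035  -0.17991093 -2.46700114] [0.60708896 0.13734882 0.03233312] 0.013340852590743612 [[ 0.105  0.096  0.99 ]
 [-0.76  -0.634  0.142]
 [ 0.641 -0.767  0.007]]
```

View pics/h.png

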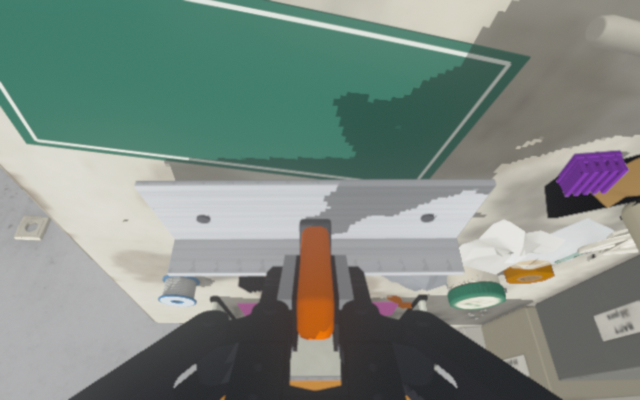

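View pics/ht.png

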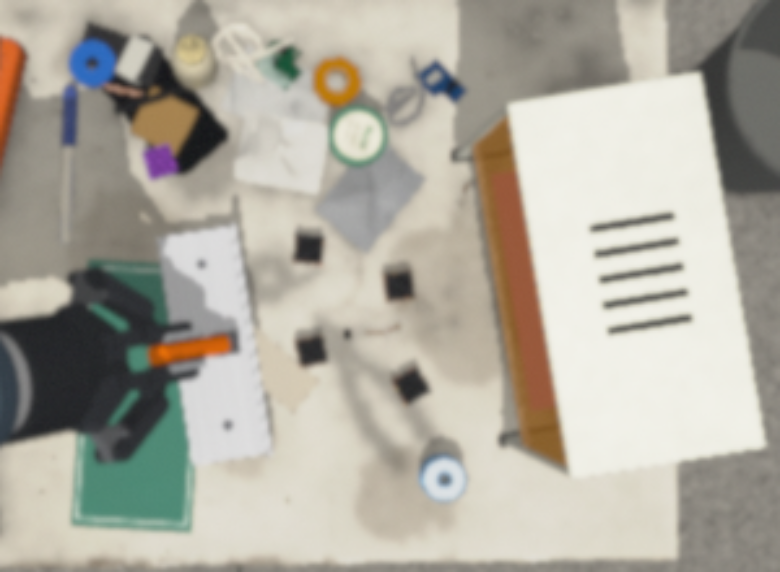

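View pics/hs.png

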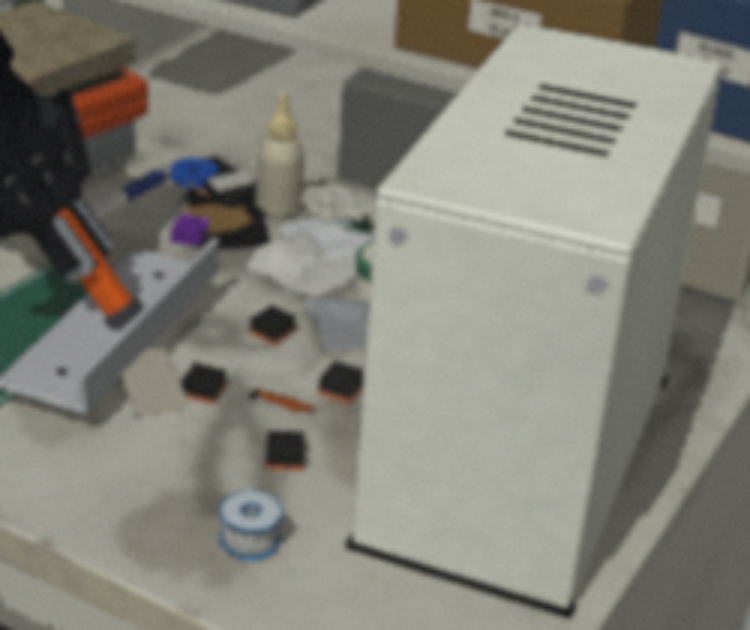

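```bash
python3 -m pendant '[0,0,-0.007,0,0,0,0, 0,0,-0.0068,0,0,0,0, 0.00113,-0.00792,0,0,0,0,0, 0.00113,-0.00792,0,0,0,0,0, 0.00113,-0.00792,0,0,0,0,0, 0.00113,-0.00792,0,0,0,0,0, 0.00113,-0.00792,0,0,0,0,0, 0.00113,-0.00792,0,0,0,0,0, 0.00113,-0.00792,0,0,0,0,0, 0.00113,-0.00792,0,0,0,0,0, 0.00113,-0.00792,0,0,0,0,0]'
cat > look.py <<'E'
import sys
from go import *
n=sys.argv[1]
o=ctrl.get_obs(); im=ctrl.camera("wrist"); cv2.imwrite(f"pics/{n}w.png",im[:,:,::-1]); t=ctrl.camera("top");cv2.imwrite(f"pics/{n}t.png",cv2.resize(t[90:310,220:520,::-1],None,fx=2.6,fy=2.6))
H=np.array([.518,-.2135]);y=np.radians(-81.9);X=np.array([np.cos(y),np.sin(y)]);Y=np.array([-X[1],X[0]])
Rm=rot(o["eef_rot"]); yaw=np.arctan2(Rm[1,2],Rm[0,2])-np.pi/2; E=np.array([np.cos(yaw),np.sin(yaw)])
f=o["eef_pos"][:2]+.043*E-H
print(o["time_s"],o["eef_pos"].round(4),"yaw",np.degrees(yaw).round(2),"face in hood",(f@X).round(4),(f@Y).round(4),"F",o["wrist_force"].round(1),"T",o["torque"].round(2))
E
python3 look.py i
```

```text
time_s: 7.9
eef_pos: [0.4939, -0.075, 0.0411]
eef_rot: [-0.345, 0.658, -0.252, 0.62]
wrist_force: [0.0, -0.3, -2.0]
opening: 0.154
7.9 [ 0.4939 -0.075   0.0411] yaw -81.85 face in hood -0.0975 -0.0043 F [ 0.  -0.3 -2. ] T [0.61 0.06 0.01]
```

View pics/it.png

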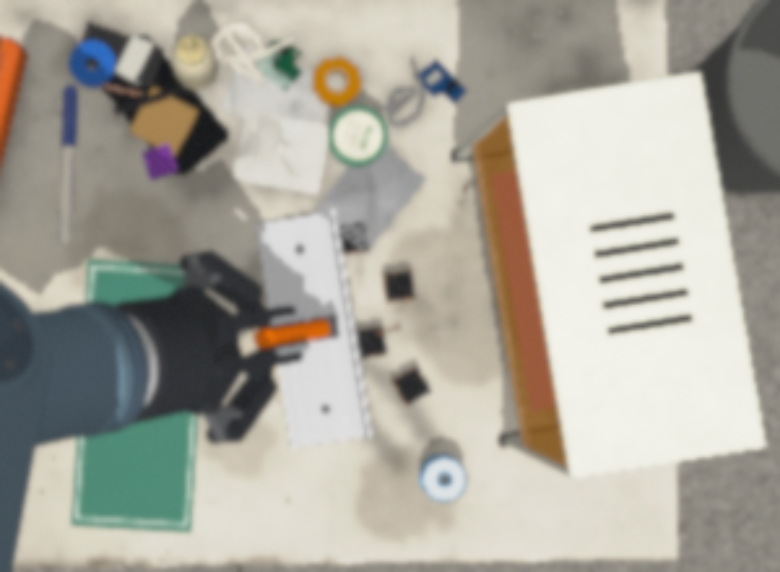

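View pics/iw.png

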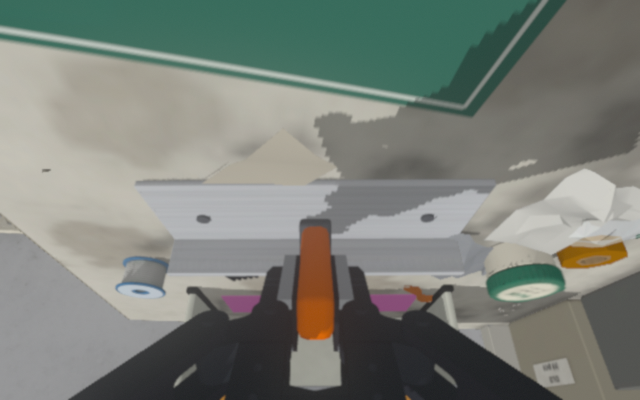

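```bash
python3 -m pendant '[0.00113,-0.00792,0,0,0,0,0, 0.00113,-0.00792,0,0,0,0,0, 0.00113,-0.00792,0,0,0,0,0, 0.00113,-0.00792,0,0,0,0,0, 0.00113,-0.00792,0,0,0,0,0, 0.00113,-0.00792,0,0,0,0,0, 0.00113,-0.00792,0,0,0,0,0, 0.00113,-0.00792,0,0,0,0,0, 0.00113,-0.00792,0,0,0,0,0, 0,0,0,0,0,0,0]'; python3 look.py j
```

```text
time_s: 9.25
eef_pos: [0.504, -0.1465, 0.0411]
eef_rot: [-0.345, 0.658, -0.253, 0.62]
wrist_force: [-0.4, 0.9, -2.6]
opening: 0.157
9.25 [ 0.504  -0.1465  0.0411] yaw -81.91 face in hood -0.0253 -0.0044 F [-0.4  0.9 -2.6] T [ 0.58  0.16 -0.02]
```

View pics/jt.png

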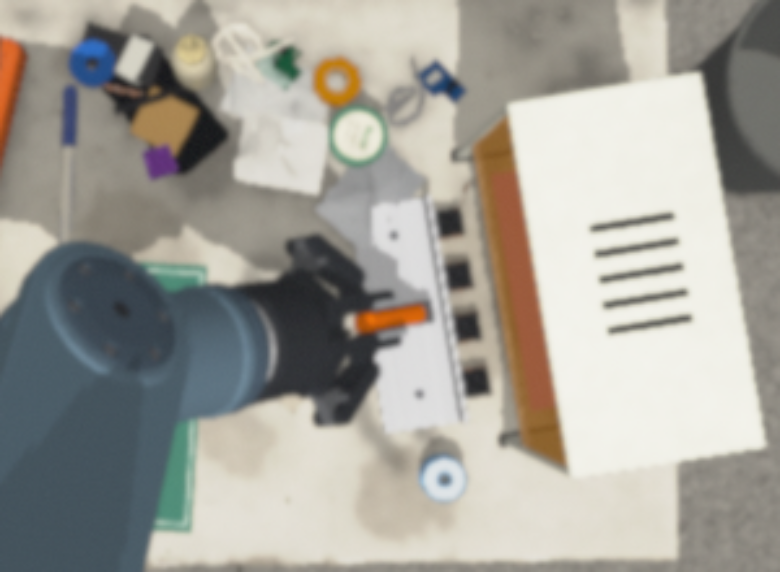

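View pics/jw.png

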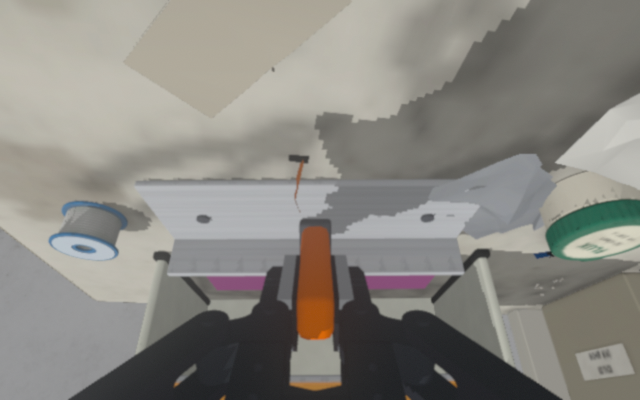

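Run:
```python
from go import *
o=ctrl.get_obs(); c=cam("wrist",o)
H=np.array([.518,-.2135]);y=np.radians(-81.9);X=np.array([np.cos(y),np.sin(y)]);Y=np.array([-X[1],X[0]])
w=unproj(c,[[154,258],[489,252],[168,256],[473,253],[207,292],[432,290]],0)[:,:2]-H
print(np.c_[w@X,w@Y].round(4))
im=cv2.imread("pics/jw.png")[230:330,130:510];cv2.imwrite("pics/jw2.png",cv2.resize(im,None,fx=2.1,fy=2.1,interpolation=cv2.INTER_CUBIC))
```

```text
[[ 0.0117 -0.1187]
 [ 0.0047  0.1156]
 [ 0.0083 -0.1075]
 [ 0.0062  0.105 ]
 [ 0.0892 -0.1012]
 [ 0.0876  0.0991]]
```

View pics/jw2.png

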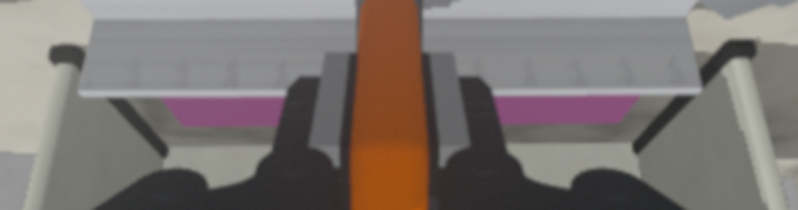

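```bash
python3 -m pendant '[0.00113,-0.00792,0,0,0,0,0, 0.00113,-0.00792,0,0,0,0,0, 0.00113,-0.00792,0,0,0,0,0, 0.00113,-0.00792,0,0,0,0,0, 0.00113,-0.00792,0,0,0,0,0, 0.00084,-0.00594,0,0,0,0,0, 0,0,0,0,0,0,0]'; python3 look.py k
```

```text
time_s: 10.22
eef_pos: [0.5105, -0.1919, 0.0411]
eef_rot: [-0.345, 0.658, -0.253, 0.62]
wrist_force: [-0.1, 1.1, -1.7]
opening: 0.153
10.225 [ 0.5105 -0.1919  0.0411] yaw -81.9 face in hood 0.0205 -0.0044 F [-0.1  1.1 -1.7] T [0.6  0.11 0.01]
```

View pics/kt.png

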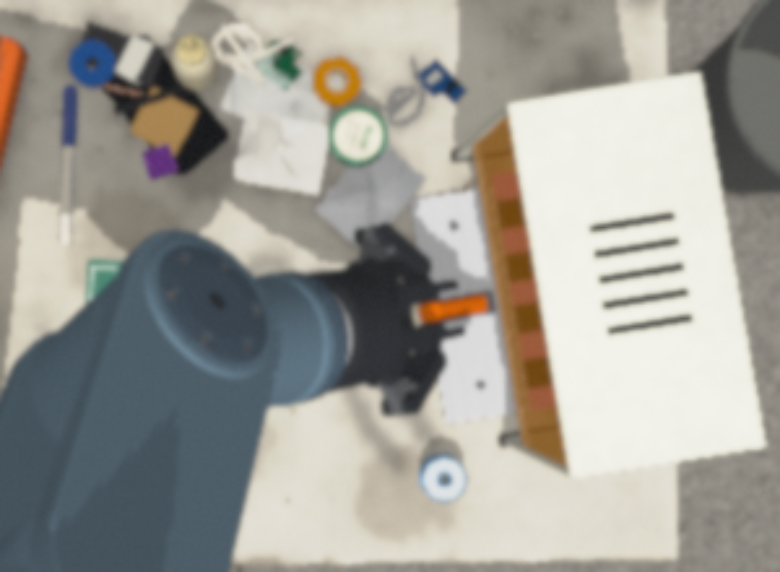

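View pics/kw.png

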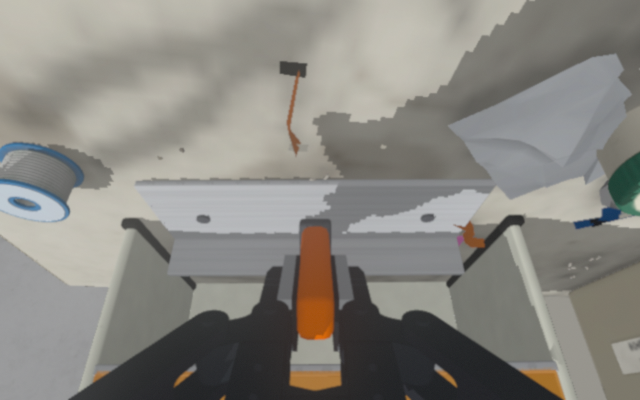

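Run:
```python
from go import *
o=ctrl.get_obs(); c=cam("wrist",o)
H=np.array([.518,-.2135]);y=np.radians(-81.9);X=np.array([np.cos(y),np.sin(y)]);Y=np.array([-X[1],X[0]])
w=unproj(c,[[123,222],[523,219],[192,290],[449,286]],0)[:,:2]-H
print(np.c_[w@X,w@Y].round(4))
im=cv2.imread("pics/kw.png")[200:300,100:540];cv2.imwrite("pics/kw2.png",cv2.resize(im,None,fx=1.8,fy=1.8,interpolation=cv2.INTER_CUBIC))
import cv2
t=ctrl.camera("top")[140:260,395:450,::-1];cv2.imwrite("pics/kt2.png",cv2.resize(t,None,fx=5,fy=5,interpolation=cv2.INTER_CUBIC))
```

```text
[[ 0.0045 -0.1162]
 [ 0.0036  0.1159]
 [ 0.1294 -0.1129]
 [ 0.1229  0.111 ]]
```

View pics/kt2.png

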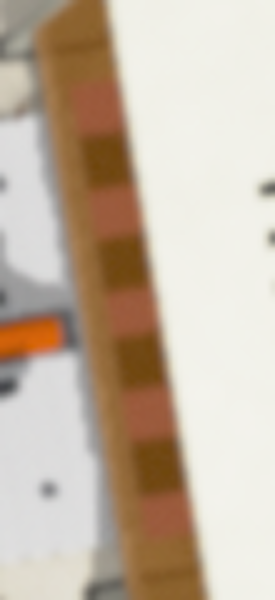

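View pics/kw2.png

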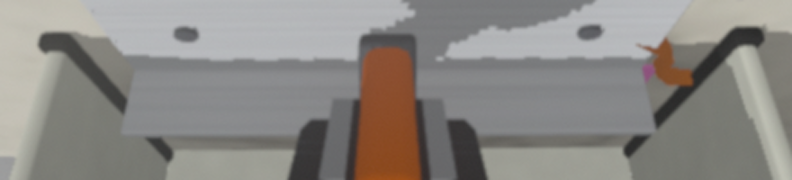

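```bash
python3 -m pendant '[0.00074,-0.0052,0,0,0,0,0, 0.00074,-0.0052,0,0,0,0,0, 0.00074,-0.0052,0,0,0,0,0, 0.00074,-0.0052,0,0,0,0,0, 0,0,0,0,0,0,0]'; python3 look.py l
python3 - <<'E'
from h import *
t=ctrl.camera("top")[140:260,395:450,::-1];cv2.imwrite("pics/lt2.png",cv2.resize(t,None,fx=5,fy=5,interpolation=cv2.INTER_CUBIC))
E
```

```text
time_s: 11.0
eef_pos: [0.5135, -0.2127, 0.0412]
eef_rot: [-0.345, 0.658, -0.253, 0.62]
wrist_force: [0.4, -0.0, -3.1]
opening: 0.158
11.0 [ 0.5135 -0.2127  0.0412] yaw -81.89 face in hood 0.0416 -0.0043 F [ 0.4 -0.  -3.1] T [ 0.6   0.08 -0.02]
```

View pics/lt2.png

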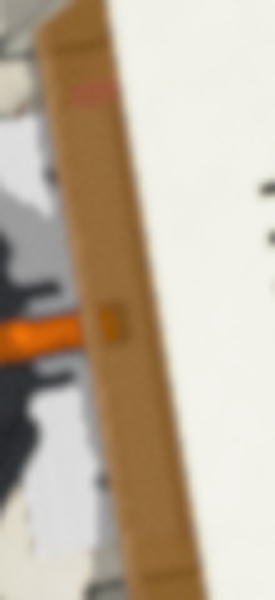

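View pics/lw.png

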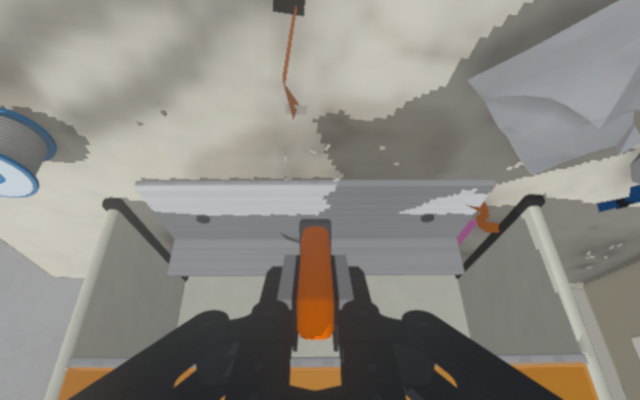

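```bash
python3 -m pendant '[-0.0006,0.004,0,0,0,0,0, -0.00113,0.00792,0,0,0,0,0, -0.0017,0.0119,0,0,0,0,0, -0.0017,0.0119,0,0,0,0,0, -0.0017,0.0119,0,0,0,0,0, -0.0017,0.0119,0,0,0,0,0, -0.0017,0.0119,0,0,0,0,0, -0.0017,0.0119,0,0,0,0,0]'; python3 look.py m
python3 - <<'E'
from h import *
t=ctrl.camera("top")[140:260,395:450,::-1];cv2.imwrite("pics/mt2.png",cv2.resize(t,None,fx=5,fy=5,interpolation=cv2.INTER_CUBIC))
im=cv2.imread("pics/mw.png")[200:330,100:540];cv2.imwrite("pics/mw2.png",cv2.resize(im,None,fx=1.8,fy=1.8,interpolation=cv2.INTER_CUBIC))
E
```

```text
time_s: 12.15
eef_pos: [0.5015, -0.128, 0.0411]
eef_rot: [-0.345, 0.658, -0.252, 0.62]
wrist_force: [-0.0, -0.2, -1.8]
opening: 0.152
12.15 [ 0.5015 -0.128   0.0411] yaw -81.85 face in hood -0.044 -0.0043 F [-0.  -0.2 -1.8] T [ 0.62  0.11 -0.01]
```

View pics/mt2.png

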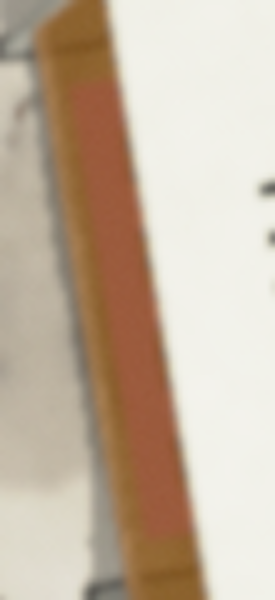

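View pics/mw2.png

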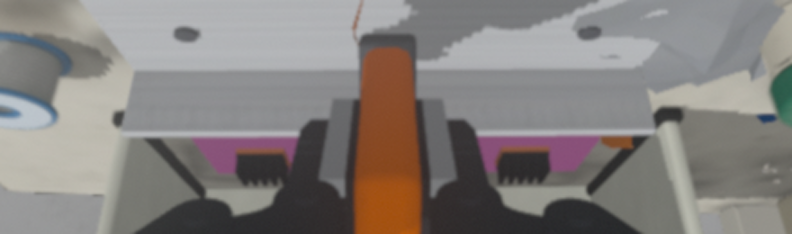

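Run:
```python
from go import *
o=ctrl.get_obs(); c=cam("wrist",o)
H=np.array([.518,-.2135]);y=np.radians(-81.9);X=np.array([np.cos(y),np.sin(y)]);Y=np.array([-X[1],X[0]])
K=lambda x,y:(x/1.8+100,y/1.8+200)
w=unproj(c,[K(262,154),K(522,153),K(215,174),K(573,171)],0)[:,:2]-H
print(np.c_[w@X,w@Y].round(4))
```

```text
[[ 0.0541 -0.0635]
 [ 0.0548  0.0594]
 [ 0.0854 -0.0929]
 [ 0.0838  0.0909]]
```

```bash
python3 -m pendant '[-0.0017,0.0119,0,0,0,0,0, -0.0017,0.0119,0,0,0,0,0, -0.0017,0.0119,0,0,0,0,0, -0.0017,0.0119,0.003,0,0,0,0, -0.0017,0.0119,0.003,0,0,0,0, -0.0017,0.0119,0.003,0,0,0,0, 0,0,0.003,0,0,0,0]'; python3 look.py n
python3 -m pendant '[-0.0058,0.0139,0,0,0,-1.41,0, -0.0058,0.0139,0,0,0,-1.41,0, -0.0058,0.0139,0,0,0,-1.41,0, -0.0058,0.0139,0,0,0,-1.41,0, -0.0058,0.0139,0,0,0,-1.41,0, -0.0058,0.0139,0,0,0,-1.41,0, -0.0058,0.0139,0,0,0,-1.41,0, -0.0058,0.0139,0,0,0,-1.41,0, 0,0,0,0,0,0,0]'; python3 look.py o
```

```text
time_s: 13.18
eef_pos: [0.4915, -0.0564, 0.0533]
eef_rot: [-0.346, 0.658, -0.252, 0.619]
wrist_force: [-0.1, -0.2, -2.1]
opening: 0.155
13.175 [ 0.4915 -0.0564  0.0533] yaw -81.77 face in hood -0.1162 -0.004 F [-0.1 -0.2 -2.1] T [0.63 0.11 0.01]
time_s: 14.4
eef_pos: [0.445, 0.0548, 0.053]
eef_rot: [-0.283, 0.63, -0.316, 0.65]
wrist_force: [0.9, 0.8, -2.4]
opening: 0.155
14.4 [0.445  0.0548 0.053 ] yaw -93.08 face in hood -0.2337 -0.0428 F [ 0.9  0.8 -2.4] T [ 0.58 -0.01  0.  ]
```

View pics/nw.png

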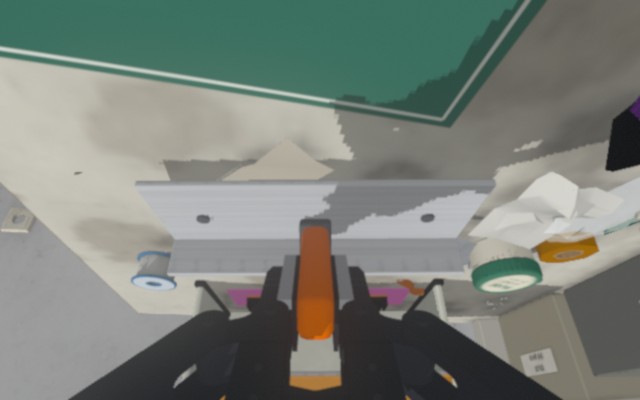

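View pics/ow.png

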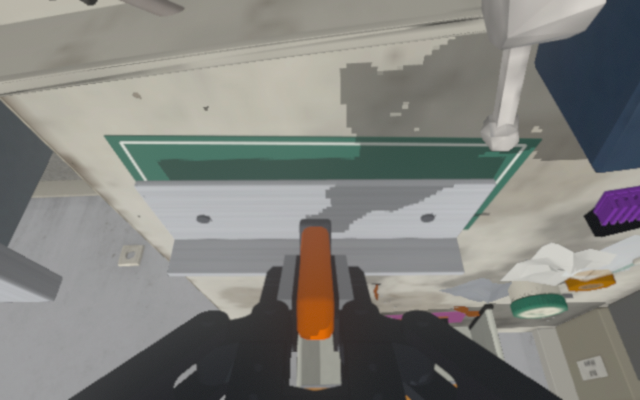

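```bash
python3 -m pendant '[0,0,-0.005,0,0,0,0, 0,0,-0.005,0,0,0,0, 0,0,-0.003,0,0,0,0, 0,0,0,0,0,0,0]'; python3 look.py p
```

```text
time_s: 15.0
eef_pos: [0.4448, 0.0535, 0.04]
eef_rot: [-0.282, 0.63, -0.316, 0.65]
wrist_force: [0.1, -1.1, -0.2]
opening: 0.154
15.0 [0.4448 0.0535 0.04  ] yaw -93.15 face in hood -0.2325 -0.0433 F [ 0.1 -1.1 -0.2] T [ 0.3   0.27 -0.05]
```

View pics/pw.png

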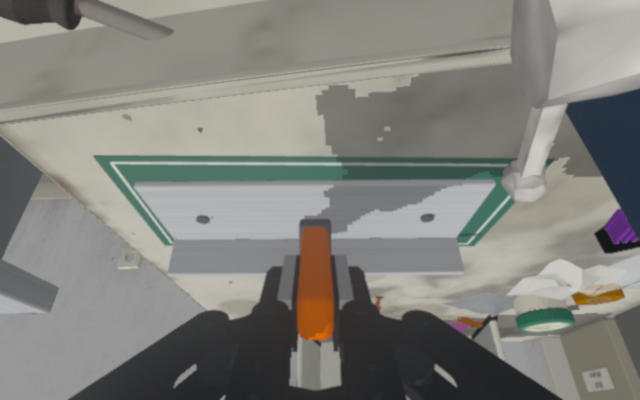

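```bash
python3 -m pendant '[0,0,-0.0005,0,0,0,0, 0,0,0,0,0,0,0.03, 0,0,0,0,0,0,0.085, 0,0,0,0,0,0,0.085, 0,0,0,0,0,0,0.085, 0,0,0,0,0,0,0.085, 0,0,0,0,0,0,0.085]'; python3 look.py q
python3 -m pendant '[0.0003,0.0064,0.0077,0,0,0,0.085, 0.0004,0.0096,0.0115,0,0,0,0.085, 0.0004,0.0096,0.0115,0,0,0,0.085, 0.0004,0.0096,0.0115,0,0,0,0.085, 0.0004,0.0096,0.0115,0,0,0,0.085, 0.0004,0.0096,0.0115,0,0,0,0.085, 0.0004,0.0096,0.0115,0,0,0,0.085, 0.0004,0.0096,0.0115,0,0,0,0.085, 0,0,0.03,0,0,0,0.085, 0,0,0.03,0,0,0,0.085, 0,0,0,0,0,0,0.085]'; python3 look.py r
```

```text
time_s: 15.98
eef_pos: [0.445, 0.0538, 0.0395]
eef_rot: [-0.283, 0.63, -0.316, 0.65]
wrist_force: [-0.1, 0.2, 0.1]
opening: 0.995
15.975 [0.445  0.0538 0.0395] yaw -93.13 face in hood -0.2328 -0.043 F [-0.1  0.2  0.1] T [ 0.26  0.05 -0.02]
time_s: 17.45
eef_pos: [0.4495, 0.1283, 0.1903]
eef_rot: [-0.284, 0.628, -0.316, 0.652]
wrist_force: [0.1, -0.1, -0.1]
opening: 0.997
17.45 [0.4495 0.1283 0.1903] yaw -93.12 face in hood -0.3059 -0.0281 F [ 0.1 -0.1 -0.1] T [ 0.29 -0.01 -0.03]
```

View pics/qw.png

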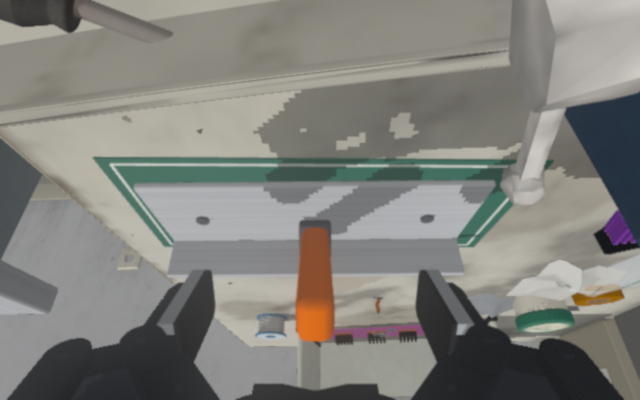

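View pics/rw.png

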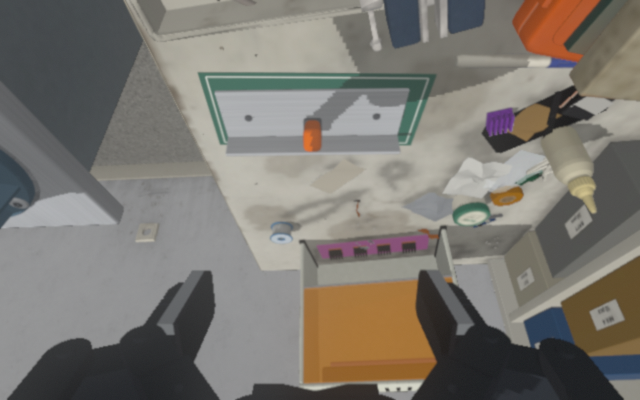

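View pics/rt.png

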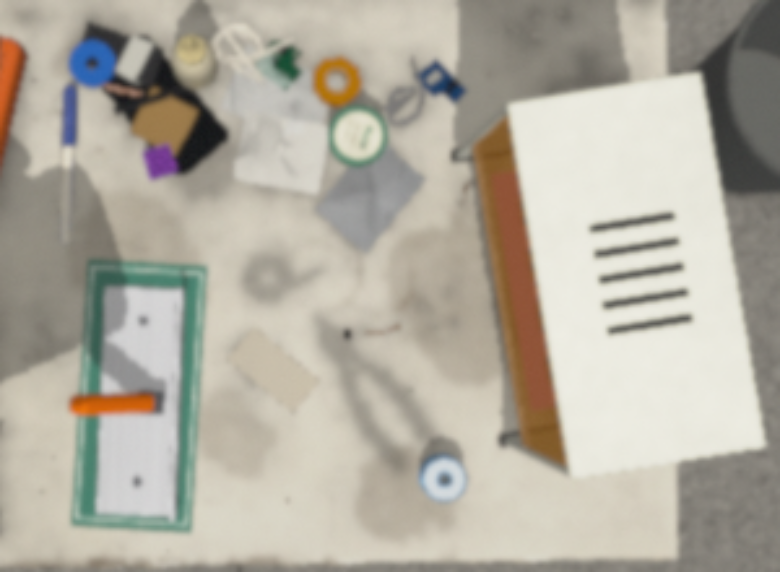

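Run:
```python
import cv2
im=cv2.imread("pics/rw.png")[220:280,290:455];cv2.imwrite("pics/rw2.png",cv2.resize(im,None,fx=4.8,fy=4.8,interpolation=cv2.INTER_CUBIC))
```

```text
(no output)
```

View pics/rw2.png

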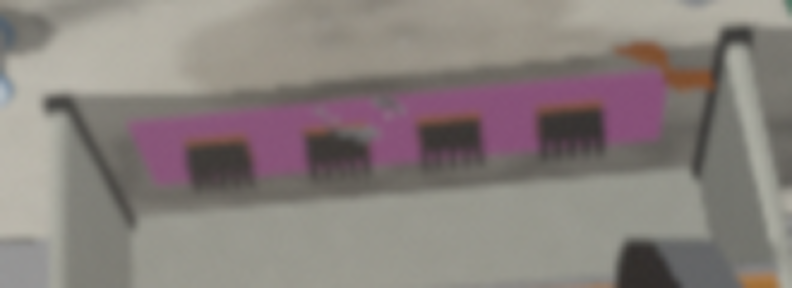

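Run:
```python
import numpy as np,cv2
M=cv2.getPerspectiveTransform(np.float32([[130,122],[664,72],[155,185],[660,142]]),np.float32([[25,-90],[25,90],[80,-90],[80,90]]))
p=np.float32([[[188,142],[248,138],[308,131],[368,130],[420,121],[480,117],[540,106],[602,104]]])
print(cv2.perspectiveTransform(p,M).round(1))
```

```text
[[[ 45.6 -72.3]
  [ 46.7 -50.9]
  [ 45.4 -29.4]
  [ 49.   -8.7]
  [ 45.5   9.5]
  [ 46.7  29.8]
  [ 42.2  50. ]
  [ 45.1  70.4]]]
```

```bash
python3 -c "
from bench import ctrl
print(ctrl.hand_in())"
```

```text
the job is handed in; nothing more can be done
None
```

I handed the job in at about 17.5 s on the robot's clock. All four heat sinks are on the pink pad, and the straightedge is back on its green mat. `hand_in` reports no verdict, so this rests on my own last checks.

**What I did:** I gripped the orange handle with the gripper leaning about 40° back. I carried the bar over to line it up square with the hood and swept the four sinks through the slot in one row. I then backed out, set the bar down on the mat, let go and moved clear.

**Last checks:**
- **Sinks:** in the wrist picture they lie flat in a row, with front edges about 42–49 mm behind the screen and far edges about 64–71 mm. Sideways they span about ±72 mm. The pad runs from 25 to 80 mm and ±90 mm, so the closest sink is about 9 mm from an edge.
- **Straightedge:** it stands within 1–2 mm and about 0.1° of its starting pose, by the gripper's pose at release and the before-and-after pictures.
- **Hood and bystanders:** wrist force stayed at about 3 N or less at every reading, with no sign of touching the hood. The jar, blue reel, marker and bottle look unmoved in the top view.

**What disagreed:**
- **Hood depth:** the top and wrist cameras differed by about 5 mm on where the hood is (9 mm in an early, grazing view). I aimed for the middle of the pad to allow for that.
- **Stopping point:** the sinks came to rest a few millimetres deeper than the planned 42 mm, still on the pad.
- **Bench litter:** the bar passed over a card, a wire scrap and some grey foil without moving them. The foil and wire showed through the bar in the pictures.

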